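# Unlock the slide archive and file the long slide box

## Task

Draw the steel lock pin up out of its bore on the slide cabinet and park it all the way in the open notch beside the bore, hanging upright by its flange. Then pull the drawer well open by its handle, stand the long slide box upright on the free floor at the front of the drawer (set it down, do not drop it), and push the drawer fully shut, leaving the pin parked in the notch. Leave the short slide box, the bottle and the tub where they are.

Things in the scene. Friction and masses are not known exactly. Their poses are not given: they have to be found in the camera images.
- cabinet: Low grey slide cabinet with one drawer, fixed: 240 mm wide (y), 270 deep, top at 110 mm. Origin: on the bench under the middle of its front face; x points into the cabinet (the drawer opens to -x), y to its left, z up. On the right front corner (y below -50 mm) a 20 mm thick steel bracket, top at 130 mm, reaches out over the front, with bore and notch. Nothing else stands on it.
- pin: Loose steel lock pin, 0.11 kg, 100 mm tall, upright in the bore at the start. Origin: centre of the underside of its flange (30 mm wide, 6 mm thick), z up. Below: 12 mm shank, 60 mm long. Above the flange: round knob, 24 mm wide, z = 6 to 40 mm, to grip from above. In the bore its shank stands in front of the drawer front and blocks the drawer.
- bore (a point): Centre of the bore's mouth on the bracket's top (z = 130 mm); 15 mm vertical through hole, 20 mm deep. The pin's flange rests here at the start. At (-14, -75, 130) mm in the cabinet's frame.
- notch (a point): Parking point on the bracket's top (height 130 mm), at (-14, -142, 130) mm in the cabinet's frame. The notch is a vertical through slot 22 mm wide (cabinet's y), open to the front (-x): mouth 31 mm in front of this point, closed end 10 mm behind it. The shank goes in; the flange rests on both prongs, the pin's origin at this point, clear of the drawer. Axes as the cabinet's.
- drawer (a joint): Drawer opening in m: 0 = fully shut, up to 0.17 = fully open; it slides along the cabinet's -x. It starts 0 to 6 mm open, can move about 8 mm while the pin is in the bore, needs a few N and stays where it is left.
- drawer_handle (a point): Middle of the drawer's handle: a straight round steel bar, 11 mm thick and 110 mm long along the cabinet's y, 45 mm in front of the drawer front (centre to face), at height 78 mm; moves with the drawer. Legs at +-47 mm from the middle. The drawer front's upper edge is at height 96 mm.
- drawer_in (a point): Centre of the free floor at the drawer's front, on its inner floor (height 20 mm), 93 mm behind the outer face of the drawer front; moves with the drawer, axes as the cabinet's. Free floor: 192 mm wide (y), x from -72 (inside of the front, 96 mm high) to +90 mm (cartons fixed at the back). Side walls reach height 86 mm, the cabinet's inner ceiling is at 98 mm.
- long_box: The slide box to file: dark grey plastic, 130 x 46 x 60 mm (its x, y, z), 0.25 to 0.5 kg, loose, standing on the bench. Origin: centre of its underside. Told from the short box by its length.
- short_box: Bystander: slide box of the same make, 75 x 46 x 60 mm (x, y, z). Origin: centre of its underside. The two boxes may stand in each other's place.
- bottle: Bystander: white plastic bottle, 64 mm diameter, 170 mm tall. Origin: centre of its underside.
- tub: Bystander: open white plastic tub, 104 mm diameter at the rim, 70 mm tall. Origin: centre of its underside.
Not all that is in view belongs to the job. Several things have the shape of the pin; the one meant has the colours described above.

How it is judged (in metres and radians):
On the way, in this order (a step that is already met when the one before it is completed fails the run):
1. the lock pin hangs upright in the notch, let go (horizontal distance between pin and notch below 0.012 m and z of pin in the frame of notch between -0.005 and 0.005 m and angle between pin's own z axis and vertical below 0.15 rad and contact force between the fingers and pin below 0.2 N), for 0.2 s.
2. the drawer has been pulled open by at least 100 mm, the pin still parked (value of joint drawer above 0.1 m and horizontal distance between pin and notch below 0.012 m and z of pin in the frame of notch between -0.005 and 0.005 m and angle between pin's own z axis and vertical below 0.15 rad), for 0.2 s.
3. the long box stands upright on the drawer's floor, let go (x of long_box in the frame of drawer_in between -0.07 and 0.07 m and y of long_box in the frame of drawer_in between -0.085 and 0.085 m and z of long_box in the frame of drawer_in between -0.01 and 0.01 m and angle between long_box's own z axis and vertical below 0.15 rad and contact force between the fingers and long_box below 0.2 N and linear speed of long_box below 0.05 m/s), for 0.2 s.
At the end, for the whole second after the job is handed in: Drawer shut to 6 mm; long box upright (0.15 rad) on the free front floor (origin within 70 mm in x, 85 mm in y, 10 mm in z of its centre); pin hanging in the notch (origin within 12 mm level, 5 mm in height, tilt under 0.15 rad); all at rest (value of joint drawer below 0.006 m and horizontal distance between pin and notch below 0.012 m and z of pin in the frame of notch between -0.005 and 0.005 m and angle between each of pin, long_box's own z axis and vertical below 0.15 rad and x of long_box in the frame of drawer_in between -0.07 and 0.07 m and y of long_box in the frame of drawer_in between -0.085 and 0.085 m and z of long_box in the frame of drawer_in between -0.01 and 0.01 m and linear speed of each of long_box, pin below 0.02 m/s); the robot touches nothing.
It fails at once if a bystander (short box, bottle or tub) is moved by more than 30 mm (distance of any of short_box, bottle, tub from where it was at the start of the episode above 0.03 m).
It fails at once if the long box is dropped or thrown (faster than 0.7 m/s outside the fingers) (linear speed of long_box above 0.7 m/s and contact force between the fingers and long_box below 0.1 N).
It also fails if it takes over 72 s, if anything falls off the work surface, if the arm or the gripper's body presses on something with over 40 N, if the wrist force passes 120 N, or if a joint passes its speed limit or range.

## Robot

A 6-joint arm with a two-finger parallel gripper is mounted at the origin on the work surface. World frame = base frame: x ahead of the robot, y to its left, z up, the work surface at z = 0. Lengths are in mm, angles in degrees, forces in N, time in s.
With the tool pointing down it reaches from about 350 to 850 mm from the base axis. Payload 8.1 kg.
Tool frame: the origin (TCP) lies midway between the tips of the shut fingers; the grasp point (between the pads) lies 19 mm behind it; z points along the fingers, y is the line along which they close (so a half turn about z gives the same grasp; the last joint's range is limited). The gripper opens to 85 mm and grips with 20 to 120 N. Pads are 22 mm wide; open, the fingers measure 114 mm over their backs; the gripper's body (76 mm by 85 mm) begins 54 mm behind the grasp point. The pads swing forward as they close: fully open they stand 13 mm farther back than shut.
Start: joints at [-80.008, 7.471, 85.268, -0, 87.261, -4.893], TCP at [154.153, -579.864, 203.792] pointing down, gripper open.
Joint ranges: [-169.43, 169.43], [-51.17, 129.36], [1.28, 143.12], [-76.62, 256.62], [0, 156.53], [-152.29, 152.29]. Speed limits (degrees/s): [136.94, 136.94, 159.86, 180, 180, 180].

## Interface

Orientations are given as [roll, pitch, yaw] about the fixed x, y, z axes, in that order (R = Rz(yaw) Ry(pitch) Rx(roll)).
In Python, from bench import sensors, optics, r gives the robot as it stands.
- The arm moves only by the tool apply_moves, never from a script. Its argument "targets" is a list of rows, each a list of 7 numbers: the shift along the tool's x, y, z in mm, then the turn, a rotation vector about the tool's x, y, z in rad, then the closure, from 0 (fully open) to 1 (shut). In form: [[x, y, z, wx, wy, wz, claw], ...]. A call has 1 to 20 rows; each row shifts and turns the commanded pose from where the row before left it, along the tool's axes as they then stand; what a row does not reach is not made up. A row lasts 1/8 s, in which the tool goes at most 62.5 mm and 10.7 degrees, less where a joint would pass 70% of its speed; a pose out of reach is approached as far as the arm can. A call is refused whole if a number of a shift passes 62.5 or a number of a turn 0.188, either way. A call with a gripper value outside its range is refused whole. The fingers move at their own pace and stop on an object; "force" is the grip in N (left out, the last holds). Time passes only in rows, so rows that do not move let the fingers close. It gives the time, the measured TCP pose, the force, the opening and the grip force at its end, in the units of the state.
- sensors.sense(): the state, without advancing time (a new reading comes with each control period).
- optics.snapshot(name): name is "scene" or "side" or "wrist"; returns the picture (480x640x3 uint8, red, green, blue); there is no depth.
- optics.get_calibration(name): a dict with "camera_matrix" (3x3 intrinsics, pixels), "dist_coeffs" ([k1, k2, p1, p2, k3] as OpenCV has them; the pictures are not rectified), "pose" (4x4, takes a point from camera to world coordinates). Camera axes: x right, y down, z forward; pixel columns grow to the right and rows downward; lengths in mm; the calibration is good to about 2 mm. A picture is of the moment at which its call begins: read the wrist's pose just before it. get_calibration takes no time and is no camera call; for the wrist camera it gives the pose at the moment of the call.
- r.hand_in(): hands the job in; it is judged then, once.
The state is a dict: "time": time; "joint_pos": joint angles; "qd": joint speeds; "joint_efforts": joint torques, N m; "tool_pos": TCP position; "tcp_rot": TCP orientation; "ft_force": force on the tool from outside, world axes, zero at the start; "wrist_torque": the same for the moment, N m; "finger_gap": finger opening in mm; "grip_force": force on a finger pad.
Only numpy, scipy, OpenCV 4.12 (cv2) and the standard library are available. Lean on these libraries where they do the work, as an engineer would, in place of code of your own. Each camera call takes 0.05 s, during which the arm holds its last target. There are 200 camera calls.

## Working session

There is one attempt and no reset: what is moved stays moved. The work goes in short steps, Python scripts to look and compute and a tool call to move; the robot and the scene stay as the last step left them, time stands still between calls to the robot, and variables do not carry over. Pictures are saved under pics/ and viewed, at most 10 in all, crops included, and the job is handed in when it is done.

Besides the shell and the picture viewer there is one more tool, called after "Call:" as name([rows], argument=value, ...), one row to a line, values as JSON. apply_moves: Moves the arm, as the interface text tells. Its arguments: {"type":"object","properties":{"targets":{"type":"array"},"force":{"type":"number"}},"required":["targets"]}

```bash
mkdir -p pics
cat > h.py <<'E'
import numpy as np, cv2
from bench import sensors, optics, r
def snap(n, f):
    im=optics.snapshot(n); cv2.imwrite('pics/'+f,cv2.cvtColor(im,cv2.COLOR_RGB2BGR)); return im
def ray(cal,p):
    K=np.array(cal['camera_matrix'],float);d=np.array(cal['dist_coeffs'],float);T=np.array(cal['pose'],float)
    u=cv2.undistortPoints(np.array([[p]],float),K,d)[0,0]
    v=T[:3,:3]@np.array([u[0],u[1],1.]); return T[:3,3],v/np.linalg.norm(v)
def atz(cal,p,z):
    o,v=ray(cal,p); return o+v*(z-o[2])/v[2]
def tri(rays):
    A=np.zeros((3,3));b=np.zeros(3)
    for o,v in rays:
        M=np.eye(3)-np.outer(v,v);A+=M;b+=M@o
    x=np.linalg.solve(A,b); return x,[float(np.linalg.norm((np.eye(3)-np.outer(v,v))@(x-o))) for o,v in rays]
def proj(cal,P):
    T=np.linalg.inv(np.array(cal['pose'],float));rv,_=cv2.Rodrigues(T[:3,:3])
    return cv2.projectPoints(np.array(P,float).reshape(-1,1,3),rv,T[:3,3],np.array(cal['camera_matrix'],float),np.array(cal['dist_coeffs'],float))[0][:,0]
E
python3 - <<'E'
from h import *
snap('scene','scene.png');snap('side','side.png')
for n in('scene','side','wrist'):print(n,np.round(optics.get_calibration(n)['pose'],2).tolist(),np.round(optics.get_calibration(n)['camera_matrix'],1).tolist())
print(sensors.sense())
E
```

```text
scene [[0.75, 0.5, -0.44, 1086.66], [0.66, -0.56, 0.49, -546.57], [-0.0, -0.66, -0.75, 967.7], [0.0, 0.0, 0.0, 1.0]] [[552.9, 0.0, 325.8], [0.0, 552.9, 240.4], [0.0, 0.0, 1.0]]
side [[-0.76, -0.43, 0.48, 169.54], [-0.65, 0.52, -0.56, 494.52], [-0.01, -0.74, -0.68, 686.39], [0.0, 0.0, 0.0, 1.0]] [[446.2, 0.0, 319.1], [0.0, 446.2, 244.0], [0.0, 0.0, 1.0]]
wrist [[0.26, -0.92, -0.29, 228.13], [-0.97, -0.24, -0.08, -559.24], [-0.0, 0.3, -0.95, 373.93], [0.0, 0.0, 0.0, 1.0]] [[366.9, 0.0, 314.2], [0.0, 366.9, 243.2], [0.0, 0.0, 1.0]]
{'time': 0.1, 'joint_pos': array([-8.00085850e+01,  7.51059705e+00,  8.53247122e+01,  1.10592527e-04,
        8.72620441e+01, -4.89219708e+00]), 'qd': array([-0.05257821,  0.00378454, -0.17400485,  0.04369123,  0.01198605,
        0.03900182]), 'joint_efforts': array([ 9.12508276e-04, -5.70954037e+01, -5.01940084e+01, -3.18981865e-04,
        8.07389966e-03,  1.15159816e-05]), 'tool_pos': array([ 154.04813826, -579.31236167,  202.83526623]), 'tcp_rot': array([-1.79903011e+02, -8.41245890e-03,  1.48835995e+01]), 'ft_force': array([-0.12150829,  0.15334164, -0.04252488]), 'wrist_torque': array([-0.00350451,  0.03687995,  0.02690702]), 'grip_force': 0.0, 'finger_gap': 85.64157708432963}
```

View pics/scene.png

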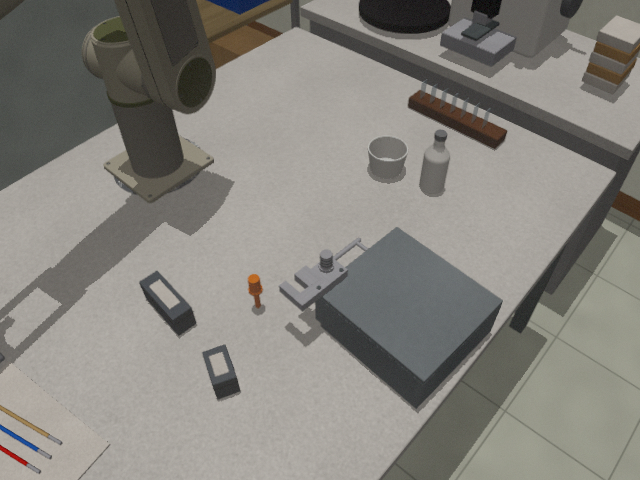

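View pics/side.png

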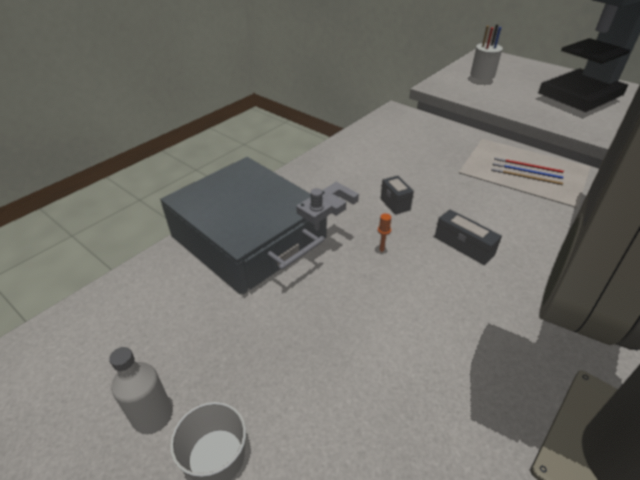

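The scene view shows the steel pin at (326,260) in the bracket. The orange pin-shaped decoy stands at (255,290) and a small peg sits on the bracket arm. The long box is at (168,302), the short box at (221,371), the tub at (387,158) and the bottle at (434,165). In the side view the pin is at (316,198), the orange decoy at (384,230), the long box at (468,235) and the short box at (397,193). By its colour and its place in the bore, I choose the grey steel pin. I'll check it in a close crop.

Run:
```python
import cv2,numpy as np
a=cv2.imread('pics/scene.png')[225:325,270:390];b=cv2.imread('pics/side.png')[150:300,150:370]
a=cv2.resize(a,(720,600),interpolation=cv2.INTER_CUBIC);cv2.imwrite('pics/c1.png',a)
cv2.imwrite('pics/c2.png',cv2.resize(b,(792,540),interpolation=cv2.INTER_CUBIC))
```

```text
(no output)
```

View pics/c1.png

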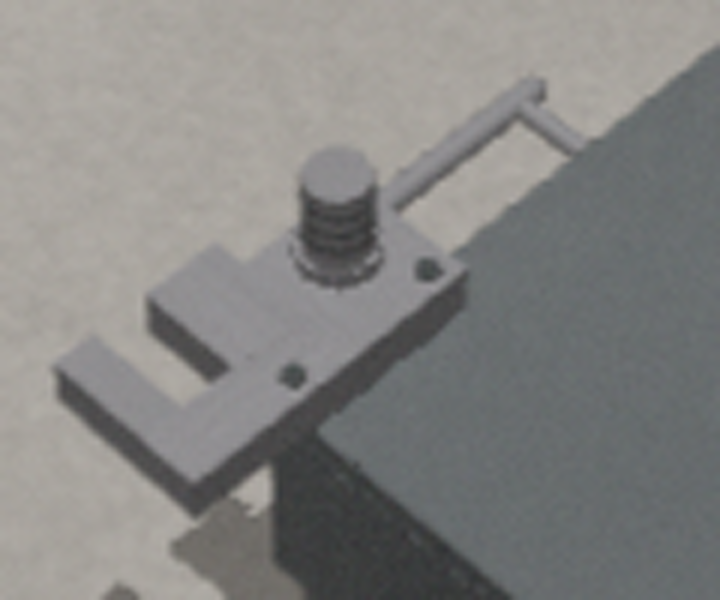

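View pics/c2.png

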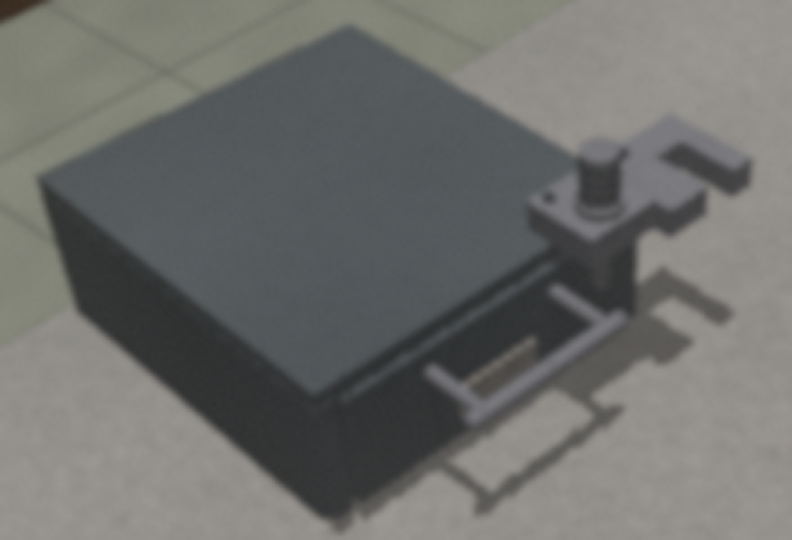

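```bash
python3 - <<'E'
from h import *
from scipy.optimize import least_squares
S,D=optics.get_calibration('scene'),optics.get_calibration('side')
c1=lambda x,y:(270+x/6-.4,225+y/6-.4); c2=lambda x,y:(150+x/3.6-.4,150+y/3.6-.4)
for n,a,b in[('pintop',c1(340,177),c2(601,150)),('FL',(398,230),c2(315,397)),('BL',(500,303),c2(38,178)),('prongR front',c1(55,368),c2(750,162)),('handleL',c1(540,82),c2(470,412))]:
    x,e=tri([ray(S,a),ray(D,b)]);print(n,x.round(1),np.round(e,1))
obs=[(S,(398,230),(0,120,110)),(S,(500,303),(270,120,110)),(D,c2(315,397),(0,120,110)),(D,c2(38,178),(270,120,110)),(D,c2(348,25),(270,-120,110)),(S,c1(340,177),(-14,-75,170)),(D,c2(601,150),(-14,-75,170))]
def P(q,p):
    c,s=np.cos(q[2]),np.sin(q[2]);return np.array([q[0]+c*p[0]-s*p[1],q[1]+s*p[0]+c*p[1],p[2]])
f=lambda q:np.concatenate([proj(c,P(q,p))[0]-u for c,u,p in obs])
q=least_squares(f,[650,-100,-.2],loss='soft_l1');print('cab',q.x,np.degrees(q.x[2]),f(q.x).round(1))
print('pin',P(q.x,(-14,-75,130)),'notch',P(q.x,(-14,-142,130)))
for n,a in[('LB A',(151,275)),('LB B',(186,320))]:print(n,atz(S,a,60))
E
python3 - <<'E'
import cv2
im=cv2.imread('pics/scene.png');im2=cv2.imread('pics/side.png')
import numpy as np
a=cv2.resize(im[260:400,130:250],(480,560),interpolation=cv2.INTER_CUBIC)
b=cv2.resize(im2[170:310,375:515],(560,560)[:2],interpolation=cv2.INTER_CUBIC)
b=cv2.resize(im2[195:275,425:505],(320,320),interpolation=cv2.INTER_CUBIC)
o=np.zeros((560,800,3),np.uint8);o[:,:480]=a;o[:320,480:]=b
cv2.imwrite('pics/c3.png',o)
E
```

```text
pintop [643.3 -46.2 168.2] [2. 2.]
FL [677.  144.9 102. ] [2.7 2.7]
BL [940.7 124.3 104.1] [1.7 1.7]
prongR front [ 605.5 -137.4  126.5] [0.7 0.7]
handleL [620.9  87.7  82.7] [1.6 1.6]
cab [ 6.62497706e+02  2.67699580e+01 -7.77020751e-02] -4.452000965297003 [-2.5 -3.9  2.  -2.3 -0.8 -1.6 -0.4 -1.8  1.  -1.4 -1.5 -0.6 -0.5 -0.8]
pin [642.7181545  -46.91701073 130.        ] notch [ 637.51735256 -113.71485246  130.        ]
LB A [ 346.90066185 -262.5915878    60.        ]
LB B [ 489.87922881 -284.65638741   60.        ]
```

View pics/c3.png

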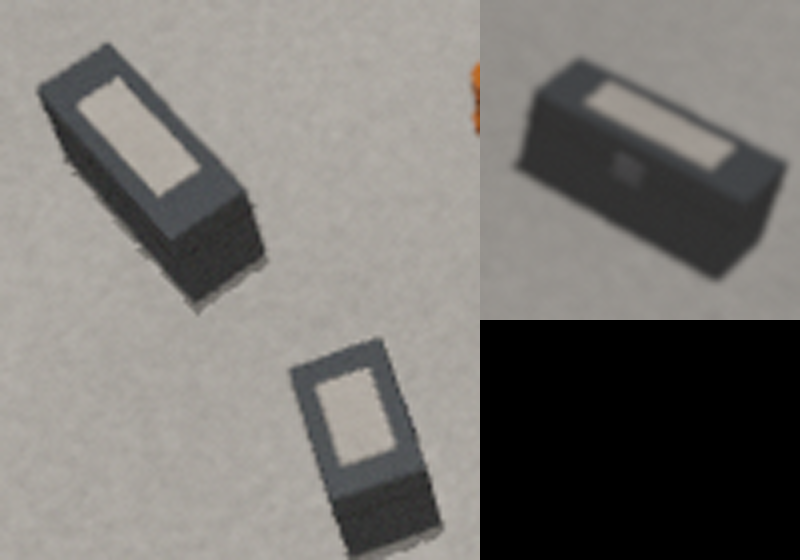

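The close crop confirms the grey steel pin in the bore, with the notch to its right. In the c3 crop the long box's four top corners are clear in both views. Next I'll refine the cabinet and box fits.

Run:
```python
from h import *
from scipy.optimize import least_squares
S,D=optics.get_calibration('scene'),optics.get_calibration('side')
c1=lambda x,y:(270+x/6-.4,225+y/6-.4); c2=lambda x,y:(150+x/3.6-.4,150+y/3.6-.4)
a4=lambda x,y:(130+x/4-.4,260+y/4-.4); b4=lambda x,y:(425+x/4-.4,195+y/4-.4)
C=[(a4(108,43),b4(305,163)),(a4(38,90),b4(265,200)),(a4(175,240),b4(57,92)),(a4(243,192),b4(100,57))]
P4=[]
for a,b in C:
    x,e=tri([ray(S,a),ray(D,b)]);P4.append(x);print(x.round(1),np.round(e,1),atz(S,a,60).round(1),atz(D,b,60).round(1))
P4=np.array(P4);print('centre',P4.mean(0),'sides',[np.linalg.norm(P4[i]-P4[i-1]).round(1) for i in range(4)],'yaw',np.degrees(np.arctan2(*(P4[2]+P4[3]-P4[0]-P4[1])[[1,0]])))
obs=[(S,(398,230),(0,120,110)),(S,(500,303),(270,120,110)),(D,c2(315,397),(0,120,110)),(D,c2(38,178),(270,120,110)),(D,c2(348,25),(270,-120,110)),(S,c1(340,177),(-14,-75,170)),(D,c2(601,150),(-14,-75,170)),
(S,c1(95,338),(-45,-153,130)),(S,c1(148,300),(-45,-131,130)),(S,c1(183,408),(-4,-153,130))]
def P(q,p):
    c,s=np.cos(q[2]),np.sin(q[2]);return np.array([q[0]+c*p[0]-s*p[1],q[1]+s*p[0]+c*p[1],p[2]])
f=lambda q:np.concatenate([proj(c,P(q,p))[0]-u for c,u,p in obs])
q=least_squares(f,[650,-100,-.2],loss='soft_l1');print('cab',q.x,np.degrees(q.x[2]),f(q.x).round(1))
print('pin',P(q.x,(-14,-75,130)),'notch',P(q.x,(-14,-142,130)))
```

```text
[ 343.3 -256.7   74.8] [13.3 13.3] [ 345.8 -247.    60. ] [ 339.  -289.2   60. ]
[ 340.8 -281.3   42.4] [11.1 11.1] [ 343.2 -290.8   60. ] [ 342.6 -248.6   60. ]
[ 469.8 -290.6   42.8] [11.4 11.4] [ 470.4 -300.9   60. ] [ 468.2 -258.6   60. ]
[ 467.8 -270.6   73.1] [14.7 14.7] [ 473.5 -260.    60. ] [ 465.2 -301.8   60. ]
centre [ 405.43222779 -274.80914056   58.27617955] sides [np.float64(125.3), np.float64(40.7), np.float64(129.4), np.float64(36.4)] yaw -5.249489156060567
cab [664.37888758  27.21231262 163.28587966] 9355.591758816689 [-1.7 -3.6  3.  -2.  -1.6 -1.9 -1.1 -2.   0.3 -1.6 -0.6 -0.2 -1.4 -1.
 -0.6 -0.4 -0.8 -0.5 -0.7  0.5]
pin [644.65562074 -46.48974125 130.        ] notch [ 639.50583732 -113.29153562  130.        ]
```

Call:
apply_moves([
  [0,0,-15,0,0,-0.18,0],
  [0,0,-15,0,0,-0.18,0],
  [0,0,-15,0,0,-0.18,0],
  [0,0,-15,0,0,-0.18,0],
  [0,0,0,0,0,-0.18,0],
  [0,0,0,0,0,-0.18,0],
  [0,0,0,0,0,-0.15,0],
])

```text
time: 0.98
tool_pos: [154.1, -579.6, 263.2]
tcp_rot: [-180.0, -0.1, 85.7]
ft_force: [-0.5, 0.0, -1.6]
finger_gap: 85.3
grip_force: 0.0
```

Call:
apply_moves([
  [20,16,0,0,0,0,0.3],
  [40,32,0,0,0,0,0.3],
  [40,32,0,0,0,0,0.3],
  [40,32,0,0,0,0,0.3],
  [40,32,0,0,0,0,0.3],
  [40,32,0,0,0,0,0.3],
  [40,32,0,0,0,0,0.3],
  [40,32,0,0,0,0,0.3],
  [40,32,0,0,0,0,0.3],
  [40,32,0,0,0,0,0.3],
  [40,32,0,0,0,0,0.3],
  [40,32,0,0,0,0,0.3],
  [40,32,0,0,0,0,0.3],
  [40,32,0,0,0,0,0.3],
  [28,16.6,0,0,0,0,0.3],
  [0,0,0,0,0,0,0.3],
  [0,0,0,0,0,0,0.3],
])

```text
time: 3.1
tool_pos: [646.8, -50.4, 263.2]
tcp_rot: [-179.9, 0.0, 85.4]
ft_force: [-1.0, -0.4, 0.5]
finger_gap: 60.0
grip_force: 0.0
```

Run:
```python
from h import *
s=sensors.sense();print(s['tool_pos'],s['tcp_rot'],s['finger_gap'])
c=optics.get_calibration('wrist');np.save('w1.npy',c['pose'])
im=snap('wrist','w1.png')
o=cv2.resize(cv2.cvtColor(im,cv2.COLOR_RGB2BGR),(800,600))
cv2.imwrite('pics/w1b.png',o)
```

```text
[646.77389198 -50.36691157 263.23550426] [-1.79934536e+02  1.90838299e-02  8.53675286e+01] 59.98942111370586
```

View pics/w1b.png

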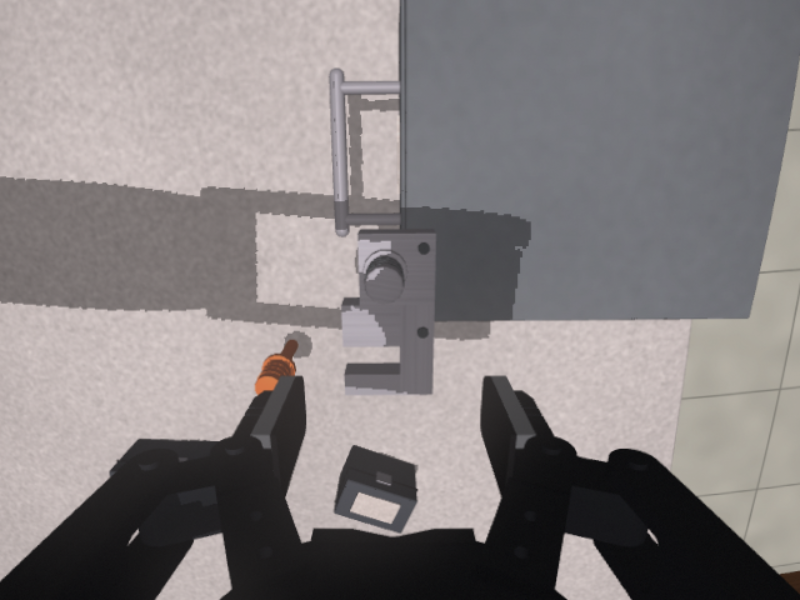

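The wrist view at 800 px shows the pin's top circle at (386,284), the handle bar ends at (337,73) and (342,232), the notch around (372,356) and the orange decoy at (275,372). I'll project the cabinet model to compare.

Run:
```python
from h import *
from scipy.optimize import least_squares
c=optics.get_calibration('wrist');c['pose']=np.load('w1.npy')
S,D=optics.get_calibration('scene'),optics.get_calibration('side')
k=.8
pin=(386*k,284*k)
c1=lambda x,y:(270+x/6-.4,225+y/6-.4); c2=lambda x,y:(150+x/3.6-.4,150+y/3.6-.4)
for rs in([ray(c,pin),ray(S,c1(340,177)),ray(D,c2(601,150))],[ray(c,pin),ray(S,c1(340,177))],[ray(c,pin),ray(D,c2(601,150))]):
    print(tri(rs))
print('pin at 170',atz(c,pin,170))
q=[664.38,27.21,np.radians(-4.41)]
def P(p):
    C,s=np.cos(q[2]),np.sin(q[2]);return np.array([q[0]+C*p[0]-s*p[1],q[1]+s*p[0]+C*p[1],p[2]])
for n,p in dict(pintop=(-14,-75,170),flange=(-14,-75,136),mouthL=(-45,-131,130),mouthR=(-45,-153,130),closeL=(-4,-131,130),closeR=(-4,-153,130),closeRb=(-4,-153,110),cabFR=(0,-120,110),cabBR=(270,-120,110),hL=(-45,55,78),hR=(-45,-55,78)).items(): print(n,(proj(c,P(p))[0]/k).round(0))
for n,p in dict(hL=(337,75),hR=(342,229)).items(): print(n,atz(c,(p[0]*k,p[1]*k),78))
e=tri([ray(c,(337*k,73*k)),ray(S,c1(540,82)),ray(D,c2(470,412))]);print('handleL end',e)
im=cv2.imread('pics/w1.png');x=im[170:330,260:360];cv2.imwrite('pics/c4.png',cv2.resize(x,(375,600),interpolation=cv2.INTER_CUBIC))
```

```text
(array([642.54847885, -45.37591169, 168.04798038]), [1.0686110198429422, 2.1551745699319826, 2.106370701698536])
(array([642.78219435, -44.34056855, 166.59593735]), [1.1965075377607743, 1.1965075377608023])
(array([641.16424622, -45.11322561, 169.46505126]), [1.1158780630535008, 1.115878063053325])
pin at 170 [641.88134095 -44.05722944 170.        ]
pintop [391. 288.]
flange [391. 274.]
mouthL [349. 348.]
mouthR [350. 375.]
closeL [406. 347.]
closeR [405. 375.]
closeRb [405. 363.]
cabFR [410. 323.]
cabBR [753. 321.]
hL [347.  78.]
hR [352. 231.]
hL [616.59572228  88.15854207  78.        ]
hR [608.03179267 -22.10281445  78.        ]
handleL end (array([619.36240504,  88.32479685,  83.08687433]), [2.1199246324366365, 2.709467847435648, 1.2330218350537314])
```

View pics/c4.png

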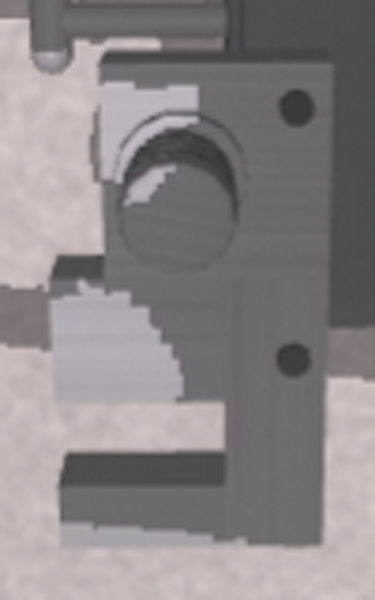

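Call:
apply_moves([
  [5,-5.2,20,0,0,0,0.3],
  [0,0,30,0,0,0,0.3],
  [0,0,30,0,0,0,0.3],
  [0,0,25,0,0,0,0.3],
  [0,0,12,0,0,0,0.3],
  [0,0,4,0,0,0,0.4],
  [0,0,0,0,0,0,0.5],
  [0,0,0,0,0,0,0.7],
  [0,0,0,0,0,0,0.8],
  [0,0,0,0,0,0,0.9],
  [0,0,0,0,0,0,0.9],
  [0,0,0,0,0,0,0.9],
], force=40)

```text
time: 4.65
tool_pos: [642.5, -44.6, 142.9]
tcp_rot: [180.0, -0.0, 85.4]
ft_force: [-0.3, 0.2, 0.7]
finger_gap: 8.3
grip_force: 0.3
```

The gap is far less than the 24 mm knob, so the fingers missed it. I need to look.

Run:
```python
from h import *
w=snap('wrist','w2.png');d=snap('side','d2.png');s=snap('scene','s2.png')
o=np.zeros((600,800,3),np.uint8)
o[:360,:480]=cv2.resize(w,(480,360))
o[:300,480:]=cv2.resize(d[150:300,260:420],(320,300))
o[300:,480:]=cv2.resize(s[225:325,270:377],(320,300))
cv2.imwrite('pics/c5.png',o[:,:,::-1])
```

```text
(no output)
```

View pics/c5.png

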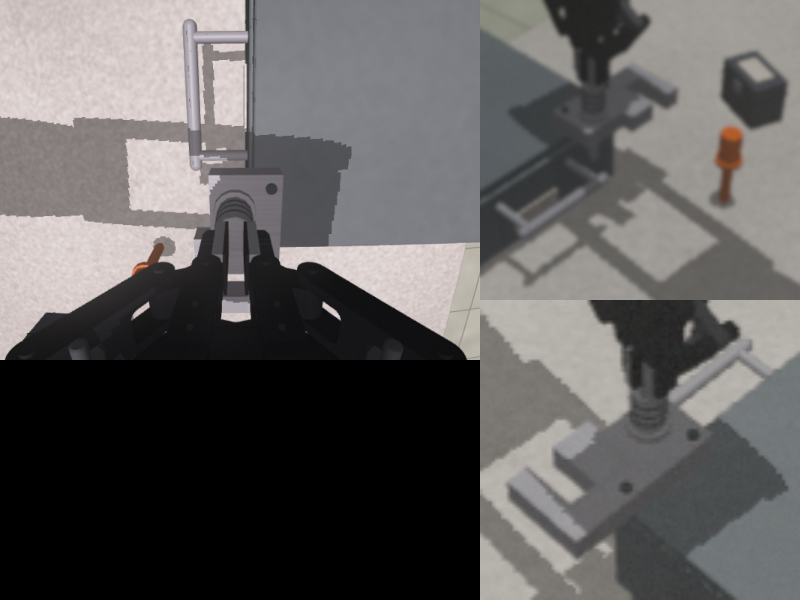

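Run:
```python
from h import *
s=sensors.sense();print(s['time'],s['finger_gap'],s['grip_force'],s['ft_force'],s['tool_pos'])
c=optics.get_calibration('wrist')
# expected pixel (480 view) of pin top, and of TCP & pads at +-4 / +-12 mm
t=s['tool_pos']; k=.75
for n,p in dict(pintop=(642,-45,170),pinflange=(642,-45,136),tcp=t,p12=t+[12,0,0],m12=t+[-12,0,0],g12=t+[12,0,19],gm12=t+[-12,0,19],p4=t+[4,0,0]).items(): print(n,(proj(c,p)[0]*k).round(0))
```

```text
4.8 8.471018955158907 0.4560235049575567 [-0.6460863   0.21658759  0.40948996] [642.49206304 -44.5707303  142.86745036]
pintop [237. 235.]
pinflange [237. 212.]
tcp [237. 215.]
p12 [255. 214.]
m12 [220. 216.]
g12 [257. 226.]
gm12 [218. 229.]
p4 [243. 215.]
```

Call:
apply_moves([
  [0,0,0,0,0,0,1],
  [0,0,0,0,0,0,1],
  [0,0,0,0,0,0,1],
  [0,0,0,0,0,0,1],
], force=40)

```text
time: 5.3
tool_pos: [642.4, -44.6, 142.8]
tcp_rot: [-180.0, -0.0, 85.4]
ft_force: [-0.4, 0.4, -0.5]
finger_gap: -0.3
grip_force: 0.0
```

Run:
```python
from h import *
s=sensors.sense();print(s['finger_gap'],s['grip_force'])
w=snap('wrist','w3.png')
w2=cv2.imread('pics/w2.png')[:,:,::-1];sc=cv2.imread('pics/s2.png')[:,:,::-1];d=cv2.imread('pics/d2.png')[:,:,::-1]
R=lambda im,y0,y1,x0,x1:cv2.resize(im[y0:y1,x0:x1],(400,300),interpolation=cv2.INTER_CUBIC)
o=np.vstack([np.hstack([R(w2,230,410,195,435),R(w,230,410,195,435)]),np.hstack([R(sc,228,288,286,366),R(d,160,220,280,360)])])
cv2.imwrite('pics/c6.png',o[:,:,::-1])
```

```text
-0.2662876063605508 0.0
```

View pics/c6.png

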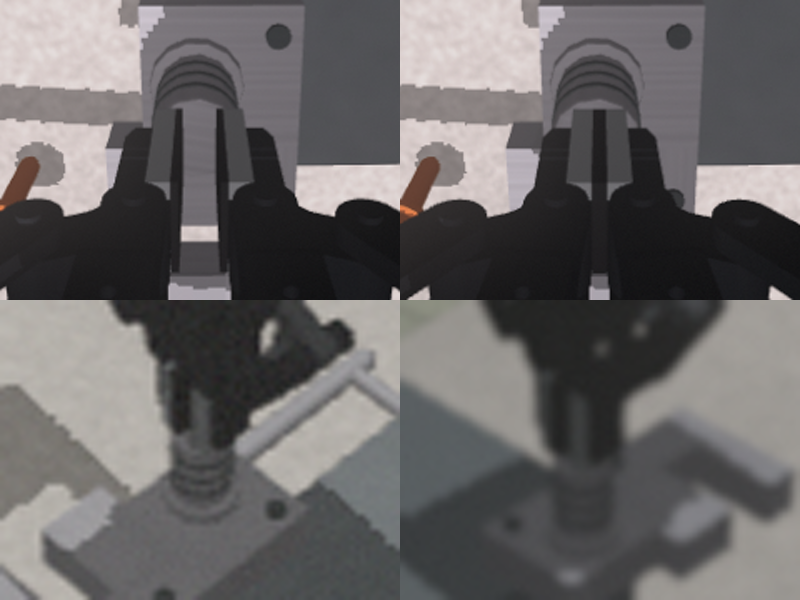

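Both opposite views and the wrist view show the fingertips just above the knob, around rows 257 (scene) and 193 (side). The reported TCP would put them 27 mm lower. I'll triangulate the tips.

Run:
```python
from h import *
S,D,W=[optics.get_calibration(n) for n in('scene','side','wrist')]
s=sensors.sense();print(s['tool_pos'])
a=(326,257.4);b=(316,193)
print(tri([ray(S,a),ray(D,b)]))
for z in(143,150,160,170,180):
    p=(642.4,-44.6,z);q=(642.4,-33.6,z);print(z,proj(S,p)[0].round(1),proj(D,p)[0].round(1),proj(W,q)[0].round(1))
```

```text
[642.44688762 -44.61557545 142.77266853]
(array([645.45812044, -48.17316676, 161.95595638]), [1.1694735552292759, 1.169473555229181])
143 [325.4 261.8] [315.5 202.1] [314.8 266.8]
150 [325.4 259.5] [315.5 199.3] [314.9 272.1]
160 [325.4 256.1] [315.4 195.2] [314.9 280.5]
170 [325.4 252.8] [315.4 191.1] [314.9 289.8]
180 [325.4 249.3] [315.3 186.9] [315.  300.4]
```

The visible tips sit about 25 mm above the reported TCP, so I'll open, lower 22 mm with force checks, and grip again.

Call:
apply_moves([
  [0,0,0,0,0,0,0.5],
  [0,0,0,0,0,0,0.45],
  [0,0,0,0,0,0,0.45],
  [0,0,0,0,0,0,0.45],
  [0,0,6,0,0,0,0.45],
  [0,0,6,0,0,0,0.45],
  [0,0,5,0,0,0,0.45],
  [0,0,5,0,0,0,0.45],
  [0,0,0,0,0,0,0.6],
  [0,0,0,0,0,0,0.85],
  [0,0,0,0,0,0,0.9],
  [0,0,0,0,0,0,0.9],
  [0,0,0,0,0,0,0.9],
], force=40)

```text
time: 6.98
tool_pos: [642.5, -44.6, 120.9]
tcp_rot: [180.0, -0.0, 85.4]
ft_force: [-0.1, -0.1, -0.7]
finger_gap: 22.3
grip_force: 39.2
```

Call:
apply_moves([
  [0,0,-5,0,0,0,0.9],
  [0,0,-10,0,0,0,0.9],
  [0,0,-15,0,0,0,0.9],
  [0,0,-15,0,0,0,0.9],
  [0,0,-15,0,0,0,0.9],
  [0,0,-12,0,0,0,0.9],
  [0,0,0,0,0,0,0.9],
  [0,0,0,0,0,0,0.9],
])

```text
time: 7.98
tool_pos: [642.2, -44.6, 192.2]
tcp_rot: [-180.0, -0.0, 85.4]
ft_force: [0.6, -0.5, -0.7]
finger_gap: 22.5
grip_force: 39.2
```

Call:
apply_moves([
  [-12,0,0,0,0,0,0.9],
  [-20,0,0,0,0,0,0.9],
  [-20,0,0,0,0,0,0.9],
  [-15,-2,0,0,0,0,0.9],
  [0,0,0,0,0,0,0.9],
  [0,0,0,0,0,0,0.9],
  [0,0,15,0,0,0,0.9],
  [0,0,10,0,0,0,0.9],
  [0,0,0,0,0,0,0.9],
])

```text
time: 9.1
tool_pos: [633.8, -110.5, 165.4]
tcp_rot: [-179.8, -0.0, 85.4]
ft_force: [-0.2, -0.8, -0.8]
finger_gap: 22.4
grip_force: 39.2
```

Run:
```python
from h import *
s=sensors.sense();print(s['tool_pos'],s['ft_force'],s['wrist_torque'],s['finger_gap'])
```

```text
[ 633.84540967 -110.48658593  165.43635284] [-0.16531314 -0.83602411 -0.79438741] [ 0.00261061 -0.05549105 -0.04834796] 22.437035199108102
```

Call:
apply_moves([
  [0,1,12,0,0,0,0.9],
  [0,0.5,12,0,0,0,0.9],
  [0,0,10,0,0,0,0.9],
  [0,0,6,0,0,0,0.9],
  [0,0,3,0,0,0,0.9],
  [0,0,0,0,0,0,0.9],
  [0,0,0,0,0,0,0.9],
])

```text
time: 9.98
tool_pos: [636.9, -111.5, 125.3]
tcp_rot: [180.0, 0.0, 85.4]
ft_force: [0.2, 0.4, -0.3]
finger_gap: 22.7
grip_force: 39.3
```

Call:
apply_moves([
  [0,0,2.5,0,0,0,0.9],
  [0,0,1.5,0,0,0,0.9],
  [0,0,0,0,0,0,0.9],
  [0,0,0,0,0,0,0.9],
])

```text
time: 10.48
tool_pos: [636.6, -111.3, 120.8]
tcp_rot: [180.0, -0.0, 85.4]
ft_force: [0.2, -0.4, -0.8]
finger_gap: 22.3
grip_force: 39.3
```

Call:
apply_moves([
  [0,0,0,0,0,0,0.7],
  [0,0,0,0,0,0,0.6],
  [0,0,0,0,0,0,0.5],
  [0,0,0,0,0,0,0.5],
  [0,0,-10,0,0,0,0.5],
  [0,0,-20,0,0,0,0.5],
  [0,0,-30,0,0,0,0.5],
  [0,0,-40,0,0,0,0.5],
  [40,0,-20,0,0,0,0.5],
  [40,0,0,0,0,0,0.5],
  [0,0,0,0,0,0,0.5],
  [0,0,0,0,0,0,0.5],
])

```text
time: 11.98
tool_pos: [643.2, -31.8, 242.0]
tcp_rot: [179.9, 0.0, 85.4]
ft_force: [-0.2, 0.0, -0.3]
finger_gap: 42.8
grip_force: 0.0
```

Run:
```python
from h import *
s=sensors.sense();print(s['tool_pos'],s['ft_force'])
c=optics.get_calibration('wrist');np.save('w4.npy',c['pose'])
w=snap('wrist','w4.png');d=snap('side','d4.png');a=snap('scene','s4.png')
S,D=optics.get_calibration('scene'),optics.get_calibration('side')
P=(637,-112,170)
u,v,t=proj(S,P)[0],proj(D,P)[0],proj(c,P)[0];print(u,v,t)
# template match knob from before (scene/side)
for f0,f1,(x,y),e in(('scene.png','s4.png',(326,256),u),('side.png','d4.png',(316,199),v)):
    A=cv2.imread('pics/'+f0)[y-14:y+14,x-8:x+8];B=cv2.imread('pics/'+f1);ex,ey=e.astype(int)
    R=cv2.matchTemplate(B[ey-40:ey+40,ex-40:ex+40],A,cv2.TM_CCOEFF_NORMED);_,m,_,l=cv2.minMaxLoc(R);print(f1,m,(l[0]+ex-40+8,l[1]+ey-40+14))
```

```text
[643.22829431 -31.84474551 241.97032971] [-0.16382814  0.0161797  -0.26190873]
[298.83688236 272.45949687] [338.85893381 177.16762161] [316.03465401 343.315201  ]
s4.png 0.8567197918891907 (np.int64(327), np.int64(257))
d4.png 0.7791748046875 (np.int64(315), np.int64(199))
```

Run:
```python
from h import *
g=lambda f:cv2.imread('pics/'+f,0).astype(int)
for f0,f1,b,n in(('scene.png','s4.png',(326,256),(299,272)),('side.png','d4.png',(316,199),(339,177))):
    A,B=g(f0),g(f1)
    for x,y in(b,n):print(f1,(x,y),np.abs(A-B)[y-6:y+12,x-6:x+6].mean().round(1)); 
A,B=g('scene.png'),g('s4.png')
print('bore before');print(A[245:281:2,308:346:2]);print('after');print(B[245:281:2,308:346:2])
print('notch before');print(A[258:300:2,280:318:2]);print('after');print(B[258:300:2,280:318:2])
```

```text
s4.png (326, 256) 31.8
s4.png (299, 272) 31.4
d4.png (316, 199) 15.9
d4.png (339, 177) 43.4
bore before
[[164 163 163 166 163 159 158 165 164 163 162 164 167 161 162 162 162 167
  165]
 [166 168 166 163 163 162 162 161 162 164 166 163 167 166 163 162 164 164
  149]
 [164 165 166 165 165 162 163 162 152 149 154 163 166 163 163 160 166 150
  145]
 [166 164 170 165 164 162 166 141 141 138 141 140 162 165 163 165 141 143
  130]
 [166 164 166 167 165 161 143 139 141 142 142 142 139 164 141 137 142 125
   94]
 [162 168 167 167 166 166 126 138 140 141 141 141 124 156 141 138 113 119
  165]
 [168 164 162 166 163 163  89 126 138 139 138 104  93 144 132 103 117 165
  165]
 [166 167 163 165 167 165 102  76  82  79  77  72  97 138  95 158 170 165
  164]
 [169 164 162 164 167 166  97  73  63  62  60  72  88 144 144 162 165 166
  167]
 [164 164 166 166 160 132  84  59  72  80  69  59 110 138 143 139 160 162
  166]
 [165 168 167 163 146 134  98  67  76  78  72  60  87 142 142 146 144 154
  167]
 [151 166 156 144 145 121 116  78  72  63  68  79 132 133 143 141 139 139
  147]
 [143 144 142 144 146 14
[... 4650 characters left out ...]
  87  73  81  81  76  65  66  98 102  99  98
   95]
 [158 152 152 152 150 165 173 109  77  66  63  65  70  81  92 101  96  99
  100]
 [137 152 150 150 151 149 127 117  73  65  66  61  72  95  93 100  99 100
   89]
 [ 83 119 151 149 150 150 148 123 105  85  80  82  97  91  94  99  98  98
   86]
 [ 87  81 115 149 151 149 149 121  99 113  99  93  83  87  99 102  98 101
  102]
 [143  88  81 101 149 150 150 151 149 114 100  92  97  99  99 101 101 101
   96]
 [171 154  86  81  91 145 151 150 151 150 152 128 102  96 101  99 100  98
   88]
 [115 156 152  87  80  82 140 150 150 152 152 154 153 104 100 100  99  81
   74]
 [120 117 172 168  95  83  82 140 153 154 153 153 154 128 107  95  80  77
   77]]
```

The pixel values show the bore now empty (dark hole at (324,270)) and the knob in the notch at (300,271), as predicted. Next is the handle, at about (614, 36).

Call:
apply_moves([
  [25,-14,0,0,0,0,0.5],
  [40,-20.5,0,0,0,0,0.5],
  [0,0,20,0,0,0,0.5],
  [0,0,40,0,0,0,0.5],
  [0,0,40,0,0,0,0.5],
  [0,0,40,0,0,0,0.5],
  [0,0,30,0,0,0,0.5],
  [0,0,15,0,0,0,0.5],
  [0,0,0,0,0,0,0.5],
  [0,0,0,0,0,0,0.5],
], force=60)

```text
time: 13.38
tool_pos: [615.1, 35.6, 57.5]
tcp_rot: [179.9, -0.0, 85.3]
ft_force: [0.7, 0.8, 1.2]
finger_gap: 42.7
grip_force: 0.0
```

Call:
apply_moves([
  [0,0,10,0,0,0,0.5],
  [0,0,8,0,0,0,0.5],
  [0,0,0,0,0,0,0.7],
  [0,0,0,0,0,0,0.85],
  [0,0,0,0,0,0,1],
  [0,0,0,0,0,0,1],
  [0,0,0,0,0,0,1],
  [0,0,0,0,0,0,1],
], force=60)

```text
time: 14.38
tool_pos: [614.0, 36.0, 38.0]
tcp_rot: [180.0, -0.0, 85.4]
ft_force: [-1.0, -0.1, 0.8]
finger_gap: 8.8
grip_force: 58.5
```

Call:
apply_moves([
  [0,-4,0,0,0,0,1],
  [0,-8,0,0,0,0,1],
  [0,-12,0,0,0,0,1],
  [0,-15,0,0,0,0,1],
  [0,-15,0,0,0,0,1],
  [0,-15,0,0,0,0,1],
  [0,-15,0,0,0,0,1],
  [0,-15,0,0,0,0,1],
  [0,-15,0,0,0,0,1],
  [0,-15,0,0,0,0,1],
  [0,-15,0,0,0,0,1],
  [0,-10,0,0,0,0,1],
  [0,-6,0,0,0,0,1],
  [0,0,0,0,0,0,1],
  [0,0,0,0,0,0,1],
])

```text
time: 16.25
tool_pos: [453.3, 47.8, 37.9]
tcp_rot: [-180.0, 0.1, 85.4]
ft_force: [-1.8, -6.0, 4.6]
finger_gap: 8.3
grip_force: 59.8
```

Call:
apply_moves([
  [0,0,0,0,0,0,0.8],
  [0,0,0,0,0,0,0.5],
  [0,0,0,0,0,0,0.5],
  [0,0,0,0,0,0,0.5],
  [0,0,-15,0,0,0,0.5],
  [0,0,-30,0,0,0,0.5],
  [0,0,-40,0,0,0,0.5],
  [0,0,-45,0,0,0,0.3],
  [0,0,-20,0,0,0.176,0],
  [0,0,0,0,0,0.176,0],
  [0,0,0,0,0,0.176,0],
  [0,0,0,0,0,0.176,0],
  [0,0,0,0,0,0.176,0],
  [0,0,0,0,0,0.176,0],
  [0,0,0,0,0,0.176,0],
  [0,0,0,0,0,0.176,0],
  [0,0,0,0,0,0.17,0],
  [0,0,0,0,0,0,0],
])

```text
time: 18.5
tool_pos: [454.6, 48.9, 188.8]
tcp_rot: [-180.0, -0.1, -5.0]
ft_force: [-0.5, -0.2, 0.4]
finger_gap: 85.4
grip_force: 0.0
```

Call:
apply_moves([
  [-2,20,0,0,0,0,0],
  [-2,34,0,0,0,0,0],
  [-2,34,0,0,0,0,0],
  [-2,34,0,0,0,0,0],
  [-2,34,0,0,0,0,0],
  [-2,34,0,0,0,0,0],
  [-2,34,0,0,0,0,0],
  [-2,34,0,0,0,0,0],
  [-2,34,0,0,0,0,0],
  [-2,34,0,0,0,0,0],
  [0,0,0,0,0,0,0],
  [0,0,0,0,0,0,0],
])

```text
time: 20.0
tool_pos: [405.8, -273.7, 188.0]
tcp_rot: [-180.0, -0.0, -4.9]
ft_force: [-0.2, 0.4, -0.6]
finger_gap: 85.0
grip_force: 0.0
```

Run:
```python
from h import *
s=sensors.sense();print(s['tool_pos'],s['tcp_rot'])
c=optics.get_calibration('wrist');w=snap('wrist','w5.png');a=snap('scene','s5.png')
h=cv2.cvtColor(w,cv2.COLOR_RGB2GRAY)
P=[(406,-274.6,60)]+[(406+x*.996-y*-.087*-1*-1,-274.6-.087*x+y,60) for x,y in((-65,23),(65,23),(65,-23),(-65,-23))]
print(proj(c,P).round(0).tolist())
# label (bright quad) near expected centre
u=proj(c,P[0])[0].astype(int)
print(h[u[1]-160:u[1]+100:10,u[0]-90:u[0]+90:7])
```

```text
[ 405.79987297 -273.70955585  188.02791926] [-1.79978559e+02 -5.55347105e-03 -4.94394138e+00]
[[315.0, 221.0], [289.0, 292.0], [286.0, 142.0], [345.0, 142.0], [341.0, 292.0]]
[[155 156 149 157 153 155 155 154 154 154 148 150 154 160 152 150 152 151
  154 155 156 151 156 159 149 150]
 [151 161 154 151 151 155 154 154 158 155 157 155 147 157 146 152 157 155
  153 158 154 155 154 150 149 153]
 [153 151 154 152 152 154 152 146 158 148 147 151 154 100  97 150 150 154
  154 156 152 149 149 152 159 157]
 [149 156 158 150 152 153 155 152 152 158 153 125  92  95  99 127 148 158
  156 158 156 152 149 161 156 153]
 [161 150 157 156 156 156 151 156 157 156  97  95  97  97  98  98  96 154
  155 156 154 147 156 157 153 146]
 [155 154 153 158 161 156 157 156 158 147  97  99  91 117 100  98  95  94
   93 150 152 159 155 159 153 153]
 [161 156 163 159 152 160 158 150 157  95  98  95 105  96  94  96  95  94
   94  98  95 144 159 158 160 156]
 [149 154 156 160 148 156 155 151  96  97  96  95  99  93  94  94  92  94
   96  98  98  96  97 160 155 152]
 [154 160 159 156 160 156 155  99  99  98  97  95  95
[... 1209 characters left out ...]
13  81 100
  102 169 161 162 158 165 159 165]
 [152 160 159 163 159 156 159 161 162 105  80 165 173 171 173  80  80 101
  158 160 164 157 163 162 160 165]
 [156 165 158 159 156 157 162 161 159 141  79  78  79  79  80  78  68 164
  162 159 158 161 158 164 160 164]
 [156 156 161 160 158 159 156 155 162 146  78  78  79  78  78  55  57 157
  157 158 164 152 165 156 159 168]
 [101 100 157 163 159 153 157 159 164 142  77  78  77  77  56  56  56 160
  157 159 159 157 154 161 156 165]
 [ 96 100 100  99 149 163 151 158 162 155  99  99  99 155 156 155 158 154
  154 156 157 159 159 155 164 154]
 [ 98  97  99 100 104 102 160 159 160 100  98 102 160 159 159 155 158 155
  156 157 160 158 157 160 155 160]]
```

The wrist pixels put the box where predicted (columns 288–341, rows 150–291), so I'll descend and grip.

Call:
apply_moves([
  [0,0,20,0,0,0,0],
  [0,0,40,0,0,0,0],
  [0,0,40,0,0,0,0],
  [0,0,40,0,0,0,0],
  [0,0,25,0,0,0,0],
  [0,0,12,0,0,0,0],
  [0,0,6,0,0,0,0],
  [0,0,0,0,0,0,0.3],
  [0,0,0,0,0,0,0.5],
  [0,0,0,0,0,0,0.7],
  [0,0,0,0,0,0,0.7],
  [0,0,0,0,0,0,0.7],
  [0,0,0,0,0,0,0.7],
], force=60)

```text
time: 21.72
tool_pos: [406.7, -274.8, 6.1]
tcp_rot: [179.9, -0.1, -5.1]
ft_force: [-0.7, 1.4, 6.9]
finger_gap: 44.8
grip_force: 63.2
```

Call:
apply_moves([
  [0,0,-5,0,0,0,0.7],
  [0,0,-15,0,0,0,0.7],
  [0,0,-30,0,0,0,0.7],
  [0,0,-35,0,0,0,0.7],
  [0,0,-35,0,0,0,0.7],
  [0,0,-20,0,0,-0.08,0.7],
  [0,0,-10,0,0,-0.15,0.7],
  [0,0,0,0,0,-0.17,0.7],
  [0,0,0,0,0,-0.17,0.7],
  [0,0,0,0,0,-0.17,0.7],
  [0,0,0,0,0,-0.17,0.7],
  [0,0,0,0,0,-0.17,0.7],
  [0,0,0,0,0,-0.17,0.7],
  [0,0,0,0,0,-0.17,0.7],
  [0,0,0,0,0,-0.12,0.7],
  [0,0,0,0,0,-0.04,0.7],
  [0,0,0,0,0,0,0.7],
  [0,0,0,0,0,0,0.7],
])

```text
time: 23.98
tool_pos: [405.7, -274.0, 155.1]
tcp_rot: [180.0, 0.0, 85.4]
ft_force: [-0.8, 0.7, -4.1]
finger_gap: 45.2
grip_force: 62.4
```

Call:
apply_moves([
  [15,7,0,0,0,0,0.7],
  [32,15.5,0,0,0,0,0.7],
  [32,15.5,0,0,0,0,0.7],
  [32,15.5,0,0,0,0,0.7],
  [32,15.5,0,0,0,0,0.7],
  [32,15.5,0,0,0,0,0.7],
  [32,15.5,0,0,0,0,0.7],
  [32,15.5,0,0,0,0,0.7],
  [32,15.5,0,0,0,0,0.7],
  [32,15.5,0,0,0,0,0.7],
  [24,10.6,0,0,0,0,0.7],
  [0,0,0,0,0,0,0.7],
  [0,0,0,0,0,0,0.7],
])

```text
time: 25.6
tool_pos: [587.8, 39.9, 154.5]
tcp_rot: [-180.0, 0.0, 85.5]
ft_force: [0.2, -1.5, -3.9]
finger_gap: 45.1
grip_force: 62.7
```

Run:
```python
from h import *
s=sensors.sense();print(s['tool_pos'],s['tcp_rot'])
w=snap('wrist','w6.png');a=snap('scene','s6.png');d=snap('side','d6.png')
R=lambda im,y0,y1,x0,x1:cv2.resize(im[y0:y1,x0:x1],(400,300),interpolation=cv2.INTER_CUBIC)
o=np.vstack([np.hstack([R(w,0,480,0,640),R(a,180,360,210,450)]),np.hstack([R(d,120,330,180,460),R(d,0,480,0,640)])])
cv2.imwrite('pics/c7.png',o[:,:,::-1])
```

```text
[587.75025005  39.85791259 154.50843313] [-1.79953522e+02  1.50759487e-02  8.54991552e+01]
```

View pics/c7.png

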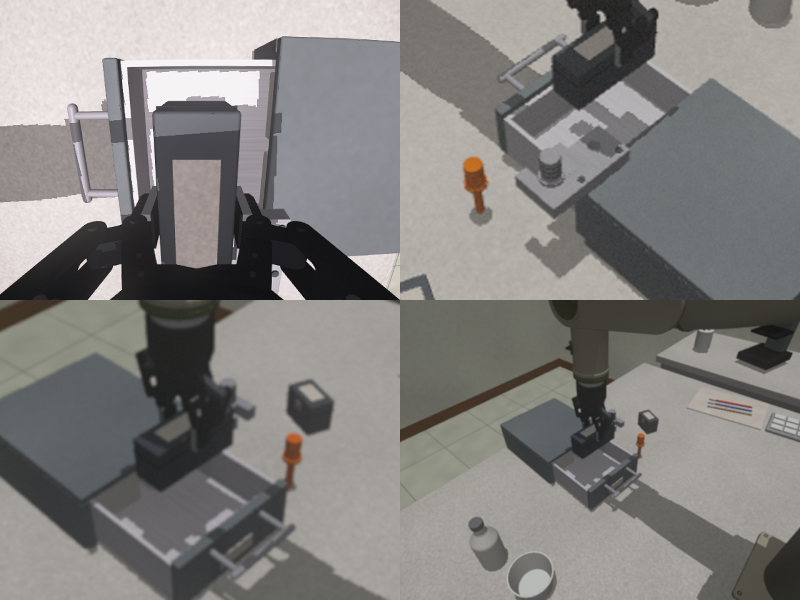

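The drawer is open, the pin stands upright in the notch, and the box hangs squarely over the drawer opening. I'll lower it.

Call:
apply_moves([
  [0,0,12,0,0,0,0.7],
  [0,0,22,0,0,0,0.7],
  [0,0,22,0,0,0,0.7],
  [0,0,22,0,0,0,0.7],
  [0,0,20,0,0,0,0.7],
  [0,0,12,0,0,0,0.7],
  [0,0,8,0,0,0,0.7],
  [0,0,4,0,0,0,0.7],
  [0,0,0,0,0,0,0.7],
  [0,0,0,0,0,0,0.7],
])

```text
time: 27.0
tool_pos: [588.8, 39.5, 33.6]
tcp_rot: [179.9, -0.0, 85.5]
ft_force: [0.9, -0.8, -3.7]
finger_gap: 45.0
grip_force: 62.7
```

Call:
apply_moves([
  [0,0,3,0,0,0,0.7],
  [0,0,2,0,0,0,0.7],
  [0,0,1,0,0,0,0.7],
  [0,0,0.5,0,0,0,0.7],
  [0,0,0,0,0,0,0.7],
])

```text
time: 27.62
tool_pos: [588.2, 39.5, 26.3]
tcp_rot: [180.0, -0.0, 85.5]
ft_force: [0.2, -0.0, -3.9]
finger_gap: 44.9
grip_force: 62.9
```

Call:
apply_moves([
  [0,0,1,0,0,0,0.7],
  [0,0,0.5,0,0,0,0.7],
  [0,0,0,0,0,0,0.7],
])

```text
time: 28.0
tool_pos: [589.4, 39.4, 26.1]
tcp_rot: [179.9, -0.0, 85.5]
ft_force: [-1.0, -1.1, 4.8]
finger_gap: 45.1
grip_force: 63.8
```

Call:
apply_moves([
  [0,0,0,0,0,0,0.44],
  [0,0,0,0,0,0,0.4],
  [0,0,0,0,0,0,0.32],
  [0,0,0,0,0,0,0.3],
  [0,0,-8,0,0,0,0.3],
  [0,0,-15,0,0,0,0.3],
  [0,0,-30,0,0,0,0.3],
  [0,0,-40,0,0,0,0.3],
  [0,0,-40,0,0,0,0.3],
  [0,0,0,0,0,0,0.3],
  [0,0,0,0,0,0,0.3],
])

```text
time: 29.38
tool_pos: [588.4, 39.5, 158.6]
tcp_rot: [179.9, -0.0, 85.5]
ft_force: [0.1, -0.5, -1.0]
finger_gap: 59.6
grip_force: 0.0
```

Run:
```python
from h import *
s=sensors.sense();print(s['tool_pos'],s['ft_force'],s['finger_gap'])
c=optics.get_calibration('wrist');w=snap('wrist','w7.png');a=snap('scene','s7.png')
h=cv2.cvtColor(w,cv2.COLOR_RGB2GRAY)
# predicted box top corners if upright at z=80
C,si=np.cos(np.radians(-4.3)),np.sin(np.radians(-4.3))
P=[(589+C*x-si*y,39.5+si*x+C*y,z) for z in(80,) for x,y in((-23,65),(23,65),(23,0),(-23,0))]
u=proj(c,P);print(u.round(0).tolist())
x0,x1=int(u[:,0].min())-40,int(u[:,0].max())+40;y0,y1=int(u[:,1].min())-30,int(u[:,1].max())
print(x0,y0);print(h[y0:y1:9,x0:x1:7])
```

```text
[588.38411466  39.51673493 158.56397493] [ 0.08396285 -0.50773475 -1.04910741] 59.61094394701548
[[282.0, 147.0], [351.0, 147.0], [349.0, 241.0], [284.0, 241.0]]
241 116
[[234 234 234 234 234 234 234 234 234 234 234 234 234 234 234 234 234 234
  234 233 233 232]
 [234 234 234 234 234 234 234 234 234 234 234 234 234 234 234 234 234 234
  234 234 234 233]
 [234 234 234 234 234 234 234 234 234 234 234 234 234 234 234 234 234 234
  234 234 234 234]
 [234 234 234 234 234 234 234 234 234 234 234 234 234 234 234 234 234 234
  234 234 233 233]
 [234 234 234 234 234 234  87  91  91  92  91  91  91  91  90  90 234 234
  233 234 234 233]
 [234 234 234 234 234 234  91 127 126 126 125 123 123 122 121 122 233 234
  233 233 232 231]
 [234 234 234 233 234 234 107 126 124 124 123 121 120 120 120 119 150 150
  149 149 147 146]
 [149 150 150 151 152 153 103 125 122 121  77  77  78  77  77  76 154 153
  153 151 150 149]
 [154 155 154 157 157 157  73  78  77  77  77  75  76  75  75  74 155 155
  153 153 151 150]
 [150 151 151 152 153 153  70  77 145 149 144 148 139 137  73  71 150 149
  148 147 146 145]
 [233 233 233 233 233 233  68  76 134 147 138 142 143 142  72  70 147 146
  145 145 143 142]
 [233 233 233 233 233 233 105 117 138 144 147 143 141 135  71  68 148 147
  147 146 145 145]
 [149 233 233 153 152 153 100 114 163 146 141 137 146 144  69  65 147 147
  145 144 143 142]
 [167 233 233 152 152 153  99  75 123 140 142 141 140 137  68  64 145 145
  143 142 141 140]]
```

The box stands upright where predicted. Next I'll grip the handle again.

Call:
apply_moves([
  [0,-15,0,0,0,0,0.5],
  [-1,-30,0,0,0,0,0.5],
  [-1,-35,0,0,0,0,0.5],
  [0,-35,0,0,0,0,0.5],
  [0,-20,0,0,0,0,0.5],
  [0,0,15,0,0,0,0.5],
  [0,0,35,0,0,0,0.5],
  [0,0,35,0,0,0,0.5],
  [0,0,20,0,0,0,0.5],
  [0,0,11,0,0,0,0.5],
  [0,0,4,0,0,0,0.5],
  [0,0,0,0,0,0,0.5],
  [0,0,0,0,0,0,0.8],
  [0,0,0,0,0,0,1],
  [0,0,0,0,0,0,1],
  [0,0,0,0,0,0,1],
  [0,0,0,0,0,0,1],
], force=40)

```text
time: 31.6
tool_pos: [454.3, 48.2, 38.7]
tcp_rot: [179.9, -0.0, 85.5]
ft_force: [-0.5, -0.1, 5.9]
finger_gap: 9.5
grip_force: 39.3
```

Call:
apply_moves([
  [0,3,0,0,0,0,1],
  [0,6,0,0,0,0,1],
  [0,9,0,0,0,0,1],
  [0,11,0,0,0,0,1],
  [0,12,0,0,0,0,1],
  [0,12,0,0,0,0,1],
  [0,12,0,0,0,0,1],
  [0,12,0,0,0,0,1],
  [0,12,0,0,0,0,1],
  [0,12,0,0,0,0,1],
  [0,12,0,0,0,0,1],
  [0,12,0,0,0,0,1],
  [0,11,0,0,0,0,1],
  [0,8,0,0,0,0,1],
  [0,6,0,0,0,0,1],
  [0,3,0,0,0,0,1],
  [0,0,0,0,0,0,1],
  [0,0,0,0,0,0,1],
])

```text
time: 33.85
tool_pos: [607.1, 36.9, 38.8]
tcp_rot: [179.9, -0.1, 85.5]
ft_force: [1.7, 5.7, 5.6]
finger_gap: 9.3
grip_force: 39.6
```

Call:
apply_moves([
  [0,3,0,0,0,0,1],
  [0,3,0,0,0,0,1],
  [0,2,0,0,0,0,1],
  [0,2,0,0,0,0,1],
  [0,0,0,0,0,0,1],
  [0,0,0,0,0,0,1],
])

```text
time: 34.6
tool_pos: [616.5, 36.2, 38.8]
tcp_rot: [179.9, -0.1, 85.5]
ft_force: [-0.8, 5.0, 7.3]
finger_gap: 9.6
grip_force: 39.8
```

Small steps until the end stop shows in the force.

Call:
apply_moves([
  [0,1.5,0,0,0,0,1],
  [0,0,0,0,0,0,1],
  [0,0,0,0,0,0,1],
])

```text
time: 34.98
tool_pos: [616.5, 36.2, 38.7]
tcp_rot: [-179.9, -0.1, 85.5]
ft_force: [-7.6, 4.6, 14.1]
finger_gap: 9.3
grip_force: 40.4
```

Call:
apply_moves([
  [0,1.5,0,0,0,0,1],
  [0,0,0,0,0,0,1],
  [0,0,0,0,0,0,1],
])

```text
time: 35.35
tool_pos: [616.5, 36.2, 38.7]
tcp_rot: [-179.7, -0.1, 85.5]
ft_force: [-16.1, 4.7, 18.6]
finger_gap: 9.2
grip_force: 41.1
```

The end stop is reached, so I'll relax, release and lift clear.

Call:
apply_moves([
  [0,-2.5,0,0,0,0,1],
  [0,0,0,0,0,0,0.8],
  [0,0,0,0,0,0,0.6],
  [0,0,0,0,0,0,0.5],
  [0,0,0,0,0,0,0.5],
  [0,0,-10,0,0,0,0.5],
  [0,0,-25,0,0,0,0.5],
  [0,0,-40,0,0,0,0.5],
  [0,0,-50,0,0,0,0.5],
  [0,0,-50,0,0,0,0.5],
  [0,0,0,0,0,0,0.5],
  [0,0,0,0,0,0,0.5],
])

```text
time: 36.85
tool_pos: [616.7, 35.3, 213.3]
tcp_rot: [179.9, -0.0, 85.5]
ft_force: [-0.1, -0.5, -0.6]
finger_gap: 42.5
grip_force: 0.0
```

Run:
```python
from h import *
s=sensors.sense();print(s['tool_pos'],s['ft_force'],s['finger_gap'])
c=optics.get_calibration('wrist');w=snap('wrist','w8.png');a=snap('scene','s8.png')
g=lambda f:cv2.imread('pics/'+f,0).astype(int)
A,B=g('s4.png'),g('s8.png')
print('pin vs parked diff',np.abs(A-B)[262:294,290:310].mean(),'handle end diff vs start',)
for n,(x,y) in dict(tub=(387,158),bottle=(434,165),short=(221,371)).items():print(n,np.abs(g('scene.png')-B)[y-25:y+25,x-22:x+22].mean().round(1))
print(B[258:300:2,280:318:2])
h=cv2.cvtColor(w,cv2.COLOR_RGB2GRAY).astype(int)
# handle bar in wrist: predicted pixel row at bar mid (shut: x~616.5,y 60)
for p in((616.5,62,78),(661.8,59,96)):print(proj(c,p)[0].round(0))
u=proj(c,(616.5,62,78))[0].astype(int);print(u[0]-60,h[u[1],u[0]-60:u[0]+140:3])
```

```text
[616.71768674  35.26963348 213.29161089] [-0.06996692 -0.53047031 -0.58010603] 42.472023624212625
pin vs parked diff 19.76875 handle end diff vs start
tub 13.0
bottle 5.3
short 5.3
[[114 120 170 167 170 171 174 176 172 171 168 169 168 167 174 169 164 172
  170]
 [172 170 168 171 172 173 170 170 170 170 173 170 168 171 171 170 171 174
  174]
 [168 172 175 173 172 170 172 167 168 167 174 175 170 173 174 168 168 171
  167]
 [169 173 175 173 176 176 174 170 169 171 170 168 171 169 173 172 173 170
  145]
 [171 172 172 170 173 173 173 168 174 170 168 168 157 148 166 173 171 152
  120]
 [115 157 176 175 170 172 174 171 165 168 159 151 146 148 147 163 149 149
  149]
 [115 112 152 169 173 167 172 169 146 143 145 146 146 147 146 147 149 148
  148]
 [113 112 116 115 170 170 170 152 145 144 146 147 148 146 150 146 148 148
  150]
 [116 114 112 117 116 151 169 142 145 145 145 146 148 117 147 148 145 146
  145]
 [112 112 115 113 113 113 114 114 146 147 149 148 123 103 148 148 149 143
  145]
 [121 111 112 116 114 113 113  81  81 109 123  89  74  74 152 150 149 148
  144]
 [166 140 113 119 116 115 11
[... 383 characters left out ...]
 82 116 147 146 147 146 119 100 111  98  96  92  97 150 147 149 151
  149]
 [140  82  81 102 144 146 144 146 144 111 102  99 149 150 147 148 149 149
  148]
 [169 150  87  83  90 142 144 146 145 146 147 148 148 147 148 150 150 147
  120]
 [170 170 151  86  82  79 137 146 148 148 149 150 151 151 148 147 143  94
   72]
 [172 170 170 161  91  83  83 136 147 146 149 147 150 150 147 141  86  76
   74]]
[313. 190.]
[370. 193.]
252 [128 126 124 128 129 129 125 127 133 132 131 132 150 145 129 130 126 125
 121 104 111 111  99 127 132 131 130 132 129 126 125 122 122 127 125 121
  90 110  56  55  57  75  80  79  80  80  79  79  80  78  78  78  79  79
  80  79  79  79  80 127 127 128 128 128 127 127 127]
```

The knob sits on the same pixels as when parked, and the handle bar is where the shut drawer puts it. The gripper is clear, so I'm handing in.

```bash
python3 -c "
from bench import r
print(r.hand_in())"
```

```text
the job is handed in; nothing more can be done
None
```

I handed the job in at about 37 s, with the steel pin parked in the notch, the long box upright in the drawer, the drawer shut to its end stop and the gripper clear; the judge returned no verdict.

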